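Set up the pipe-brazing jig

ROBOT

A 7-joint arm with a two-finger parallel gripper is mounted at the origin on the work surface. World frame = base frame: x ahead of the robot, y to its left, z up, the work surface at z = 0. Lengths are in m, angles in rad, forces in N, time in s.
With the tool pointing down it reaches from about 0.425 to 1.025 m from the base axis. Payload 9.4 kg.
Tool frame: the origin (TCP) lies midway between the tips of the shut fingers; the grasp point (between the pads) lies 19 mm behind it; z points along the fingers, y is the line along which they close (so a half turn about z gives the same grasp; the last joint's range is limited). The gripper opens to 85 mm and grips with 20 to 120 N. Pads are 22 mm wide; open, the fingers measure 114 mm over their backs; the gripper's body (76 mm by 85 mm) begins 54 mm behind the grasp point. The pads swing forward as they close: fully open they stand 13 mm farther back than shut.
Start: joints at [1.102, 0.599, -0.003, 1.599, 0.002, 0.943, -0.08], TCP at [0.277, -0.67, 0.231] pointing down, gripper open.
Joint ranges: [-2.57, 2.57], [-0.35, 1.97], [-1.29, 1.29], [0.11, 2.56], [-1.05, 4.19], [0.11, 1.86], [-2.63, 2.63]. Speed limits (rad/s): [2.22, 2.22, 3.01, 3.01, 3.14, 3.14, 3.14].

INTERFACE

Orientations are given as a 3x3 rotation matrix whose columns are the frame's x, y, z axes.
In Python, from workcell import manip, snapshot, camera_params gives the robot as it stands.
- The arm moves only by the shell command python3 -m jog 'ROWS' [OPENING]. ROWS is JSON, a list of rows, each a list of 6 numbers: the shift along the tool's x, y, z each as a share of 2 cm, from -1 to 1, then the turn, a rotation vector about the tool's x, y, z each as a share of 5 degrees, from -1 to 1. A call has 1 to 20 rows; each row shifts and turns the commanded pose from where the row before left it, along the tool's axes as they then stand; what a row does not reach is not made up. A row lasts 1/10 s, in which the tool goes at most 50 mm and 8.59 degrees, less where a joint would pass 70% of its speed; a pose out of reach is approached as far as the arm can. A call with a number of a shift or a turn outside -1 to 1 is refused whole. A call with a gripper value outside its range is refused whole. OPENING is the opening, from -1 (shut) to 1 (fully open), set as the call begins (- or left out, the last holds). The fingers move at their own pace and stop on an object; the grip force is fixed at half the most. Time passes only in rows, so rows that do not move let the fingers close. It gives the time, the measured TCP pose, the force, the opening and the grip force at its end, in the units of the state.
- manip.get_obs(): the state, without advancing time (a new reading comes with each control period).
- snapshot(name): name is "side" or "top" or "wrist"; returns the picture (480x640x3 uint8, red, green, blue); there is no depth.
- camera_params(name): a dict with "K" (3x3 intrinsics, pixels), "R" (3x3) and "t" (3): a world point X has camera coordinates R X + t; the wrist camera has in their place "tool_from_camera" (4x4, takes a point from camera to tool coordinates, whose origin is the TCP and whose axes are the flange's). Camera axes: x right, y down, z forward; pixel columns grow to the right and rows downward; lengths in m; the calibration is good to about 2 mm. A picture is of the moment at which its call begins: read the wrist's pose just before it. camera_params takes no time and is no camera call.
- manip.close_job(): hands the job in; it is judged then, once.
The state is a dict: "t": time; "joint_pos": joint angles; "dq": joint speeds; "joint_torque": joint torques, N m; "eef_pos": TCP position; "tcp_rot": TCP orientation; "ft_force": force on the tool from outside, world axes, zero at the start; "torque": the same for the moment, N m; "gripper_width": finger opening in m; "grasp_force": force on a finger pad.
Only numpy, scipy, OpenCV 4.12 (cv2) and the standard library are available. Lean on these libraries where they do the work, as an engineer would, in place of code of your own. Each camera call takes 0.05 s, during which the arm holds its last target. There are 200 camera calls.

TASK

Get the brazing jig ready: press the brass manifold block, boss upward, fully home into the jig's nest so that its flange is flush with the rim, and set the tube stop by turning its bar knob in short grips until the carriage's pointer lines up with the tooth of the pointed clip on the scale. Move the carriage only with the knob, and do not knock the other things on the bench out of place.

Things in the scene. Friction and masses are not known exactly. Their poses are not given: they have to be found in the camera images.
- jig: grey steel jig bolted to the bench: base plate 200 (x) x 290 (y) x 15 mm high; origin under its centre on the bench, z up. In its frame: nest (dark steel frame) at x +20, y -85 mm; carriage on a guide along y at x +25; gearbox (62 x 66 mm, top 45 mm above the bench) with the knob at x -55, y +55; aluminium scale strip (top 29 mm above the bench) at x +86.
- nest_rim (a point): centre of the nest's mouth at rim height, 50 mm above the bench; axes as the jig's. Recess 59 (x) x 83 (y) mm, 25 mm deep with its loose floor down; walls 12 mm. The floor is a stiff lift-out plate that starts 12 mm up and carries the block's weight; it sinks, and stays down, only under more than about 10 N in all (weight included).
- knob_grip (a point): point on the knob's vertical axis at gripping height, 76 mm above the bench; its x axis runs along the knob's bar. The knob is a black bar 80 long x 18 wide x 35 mm tall (56 to 91 mm above the bench), stiff (about 0.13 N m), and stays where it is left.
- knob (a joint): angle of the knob (rad), positive anticlockwise seen from above, range -2.8 to 2.8; at 0 the bar lies along the jig's x. It drives the carriage by rack and pinion: 18 mm towards the jig's +y per rad.
- pointer_tip (a point): tip of the steel pointer that sticks out from the aluminium carriage (44 x 40 x 20 mm) towards the jig's +x, 35 mm above the bench; axes as the jig's. It travels along the jig's y with the carriage, 50 mm either way from y +55 mm.
- mark_tip (a point): tip of the pointed tooth of the mark clip, a steel clip 18 mm wide with a dark tooth 12 mm long, on the scale strip, 35 mm above the bench; axes as the jig's. The tooth points to the jig's -x; when aligned, the two tips stand about 3 mm apart in x and at the same y of the jig. The clip is fast.
- plain_clip: a like steel clip without a tooth, left on the scale strip, fast; not the mark. Origin 10 mm in front (-x) of it, on top of the strip.
- block: loose brass manifold block standing on the bench on its flange, about 0.4 kg: flange 56 (x) x 80 (y) x 25 mm high, lower edges rounded 4 mm; on it a central boss 30 (x) x 60 (y) x 35 mm; 60 mm high in all. Origin: centre of its underside, z up. It fits the nest either way round (half turn about z), its y along the jig's y.
- elbow: bystander: bare copper pipe bend with two sockets, about 90 x 80 x 32 mm, lying flat
- tee: bystander: copper tee fitting 110 x 65 x 33 mm, lying flat
- flux_jar: bystander: white flux jar, 64 mm wide, 70 mm tall, standing
- wrench: bystander: steel wrench lying beyond the jig
- hammer: bystander: hammer lying at the robot's left
- brush: bystander: brush lying at the robot's right
- collar: bystander: copper collar 60 mm wide, 35 mm tall, beyond the jig
- carriage: the aluminium carriage, 44 x 40 x 20 mm high, on the guide rail, its top 42 mm above the bench; origin under its centre; axes as the jig's. Not to be touched.
Mind the look-alikes: they are no part of the job. There is more than one size of the block; the job needs the smaller.

How it is judged:
By the outcome, as a careful person would: the job done as asked, in the order asked, and still so for the second after the job is handed in, with the robot touching nothing.
It also fails if it takes over 64 s, if anything falls off the work surface, if the arm or the gripper's body presses on something with over 40 N, if the wrist force passes 120 N, or if a joint passes its speed limit or range.

## Working session

There is one attempt and no reset: what is moved stays moved. The work goes in short steps, Python scripts to look and compute and a shell command to move; the robot and the scene stay as the last step left them, time stands still between calls to the robot, and variables do not carry over. Pictures are saved under pics/ and viewed, at most 10 in all, crops included, and the job is handed in when it is done.

```bash
mkdir -p pics; ls; python3 - <<'E'
from workcell import manip, snapshot, camera_params
import cv2
for n in("top","side"):
    im=snapshot(n); cv2.imwrite(f"pics/{n}0.png",im[:,:,::-1])
    p=camera_params(n); print(n,p)
o=manip.get_obs(); print(o['t'],o['eef_pos'],o['tcp_rot'],o['gripper_width'],o['ft_force'])
print(camera_params("wrist"))
E
```

```text
pics
top {'K': array([[518.57140971,   0.        , 334.90537571],
       [  0.        , 518.57140971, 238.39610372],
       [  0.        ,   0.        ,   1.        ]]), 'R': array([[ 0.00853129, -0.99989366, -0.01182774],
       [-0.98450336, -0.00632692, -0.17525153],
       [ 0.17515806,  0.01313957, -0.98445264]]), 't': array([-0.00444058,  0.54404826,  1.38509728])}
side {'K': array([[599.93486048,   0.        , 323.30976676],
       [  0.        , 599.93486048, 237.00580712],
       [  0.        ,   0.        ,   1.        ]]), 'R': array([[-0.94320792, -0.33206091,  0.0097143 ],
       [-0.2596657 ,  0.71870218, -0.64501232],
       [ 0.20720169, -0.6109032 , -0.76411042]]), 't': array([0.50021636, 0.199686  , 1.32655645])}
0.1 [ 0.2766817  -0.66970262  0.2305237 ] [[ 9.24193542e-01  3.81923928e-01 -6.39935322e-04]
 [ 3.81924438e-01 -9.24192804e-01  1.17645650e-03]
 [-1.42106734e-04 -1.33168043e-03 -9.99999103e-01]] 0.08534494353768138 [-1.03342608  0.26658767 -0.36672824]
{'K': array([[377.63708488,   0.        , 315.74529004],
       [  0.        , 377.63708488, 240.26194111],
       [  0.        ,   0.        ,   1.        ]]), 'tool_from_camera': array([[ 3.78754270e-05, -9.49805868e-01, -3.12839913e-01,
         8.05406784e-02],
       [ 9.99999961e-01,  1.22353853e-04, -2.50405972e-04,
         5.83891401e-04],
       [ 2.76114231e-04, -3.12839891e-01,  9.49805836e-01,
        -1.42663880e-01],
       [ 0.00000000e+00,  0.00000000e+00,  0.00000000e+00,
         1.00000000e+00]])}
```

View pics/top0.png

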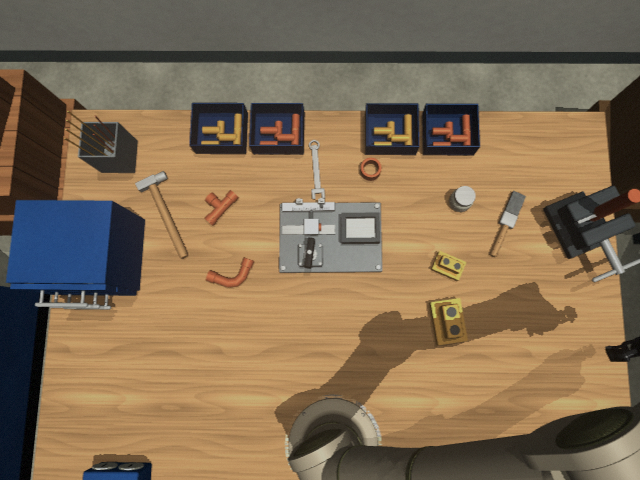

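View pics/side0.png

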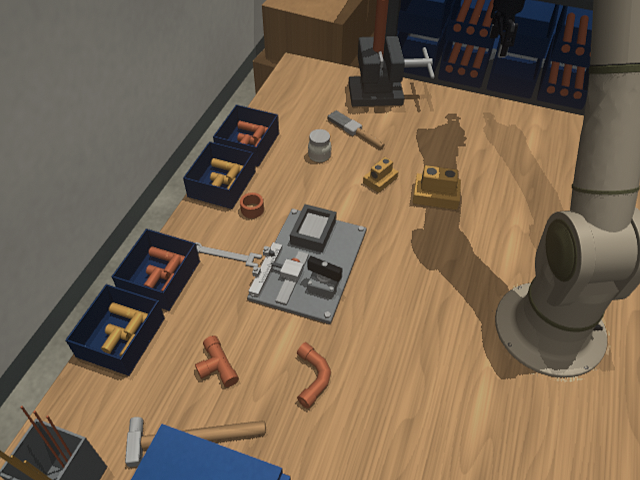

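Top view: the brass blocks are at (449,265), small, about 80 mm long, and (449,322), larger, about 115 mm. The small one matches the 56x80 flange. The jig is at about (331,238), with its axes roughly along the world's. The knob bar is at (309,252) and the clips are near (299,204) and (322,203). I'll confirm these in an enlarged crop.

```bash
cat > h.py <<'E'
from workcell import manip, snapshot, camera_params
import cv2, numpy as np
def ray(P,uv):
    d=np.linalg.inv(P['K'])@np.array([uv[0],uv[1],1.]); return -P['R'].T@P['t'],P['R'].T@d
def at(P,uv,z):
    c,d=ray(P,uv); return c+d*(z-c[2])/d[2]
def proj(P,X):
    x=P['K']@(P['R']@np.asarray(X,float)+P['t']); return x[:2]/x[2]
def wrist():
    o=manip.get_obs(); im=snapshot("wrist"); w=camera_params("wrist"); M=w['tool_from_camera']
    Rw=o['tcp_rot']@M[:3,:3]; c=o['eef_pos']+o['tcp_rot']@M[:3,3]
    return im,dict(K=w['K'],R=Rw.T,t=-Rw.T@c),o
E
python3 - <<'E'
import cv2,numpy as np
a=cv2.imread('pics/top0.png')
A=cv2.resize(a[195:280,272:392],None,fx=5,fy=5,interpolation=cv2.INTER_CUBIC)  #600x425
B=cv2.resize(a[245:285,425:475],None,fx=4,fy=4,interpolation=cv2.INTER_CUBIC) #200x160
C=cv2.resize(a[290:350,425:475],None,fx=4,fy=4,interpolation=cv2.INTER_CUBIC) #200x240
o=np.zeros((425,800,3),np.uint8);o[:,:600]=A;o[:160,600:]=B;o[165:405,600:]=C
cv2.imwrite('pics/crop1.png',o)
E
```

```text
(no output)
```

View pics/crop1.png

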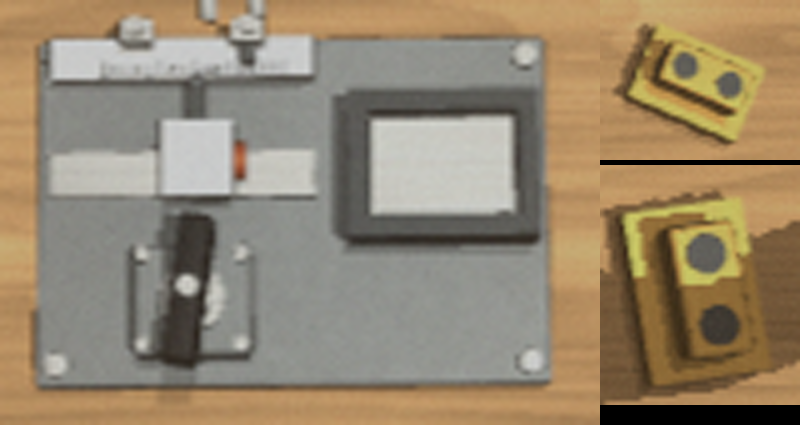

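The crop confirms the identities. The block at (449,265) is the small one, with an 80 mm flange. The clip at crop (246,32) has a dark tooth pointing down, so it's the mark. The clip at (136,32) is plain. The pointer is at (195,85), and the knob is nearly along jig x, tilted.

```bash
python3 - <<'E'
from h import *
P=camera_params('top')
f=lambda u,v,z:at(P,(272+u/5-.4,195+v/5-.4),z)
print('jig',[f(*q,.015).round(4) for q in((38,37),(547,37),(550,385),(38,387))], np.mean([f(*q,.015) for q in((38,37),(547,37),(550,385),(38,387))],0))
print('nest outer',[f(*q,.05).round(4) for q in((337,90),(541,92),(541,240),(337,242))],np.mean([f(*q,.05) for q in((337,90),(541,92),(541,240),(337,242))],0))
print('knob',f(195,214,.091),f(181,363,.091),f(187,286,.091))
print('ptr',f(195,83,.035),'mark',f(247,66,.035))
g=lambda u,v,z:at(P,(425+(u-600)/4-.4,245+v/4-.4),z)
c=np.array([g(*q,.025) for q in((655,23),(765,67),(737,143),(627,95))]);print('block',c,c.mean(0),'len',np.linalg.norm(c[0]-c[1]),np.linalg.norm(c[1]-c[2]))
print('boss dots',g(685,65,.06),g(731,85,.06))
d=c[1]-c[0];print(np.degrees(np.arctan2(d[1],d[0])))
E
```

```text
jig [array([0.6549, 0.1607, 0.015 ]), array([ 0.6565, -0.1309,  0.015 ]), array([ 0.4566, -0.1312,  0.015 ]), array([0.4534, 0.1552, 0.015 ])] [0.55535936 0.01346938 0.015     ]
nest outer [array([ 0.6167, -0.0112,  0.05  ]), array([ 0.6163, -0.1246,  0.05  ]), array([ 0.5328, -0.1241,  0.05  ]), array([ 0.5309, -0.0118,  0.05  ])] [ 0.57416049 -0.06792203  0.05      ]
knob [0.53871337 0.06426856 0.091     ] [0.45828822 0.07036004 0.091     ] [0.49964243 0.06788704 0.091     ]
ptr [0.62375514 0.06894187 0.035     ] mark [0.6337531  0.03976419 0.035     ]
block [[ 0.51613621 -0.28902994  0.025     ]
 [ 0.48572579 -0.36444198  0.025     ]
 [ 0.43271042 -0.34329047  0.025     ]
 [ 0.46548736 -0.26832672  0.025     ]] [ 0.47501494 -0.31627228  0.025     ] len 0.0813127891763066 0.05707902901187344
boss dots [ 0.48201297 -0.30197874  0.06      ] [ 0.46858348 -0.33263681  0.06      ]
-111.96209496931696
```

```bash
python3 -m jog '[[1,-0.79,0,0,0,-0.5],[1,-0.79,0,0,0,0.5],[1,-0.79,0,0,0,0],[1,-0.79,0,0,0,0],[1,-0.79,0,0,0,0],[1,-0.79,0,0,0,0],[1,-0.79,0,0,0,0],[1,-0.79,0,0,0,0],[1,-0.79,0,0,0,0],[1,-0.79,0,0,0,0],[1,-0.79,0,0,0,0],[1,-0.79,0,0,0,0],[1,-0.79,0,0,0,0],[1,-0.79,0,0,0,0],[1,-0.79,0,0,0,0],[0.9,-0.7,0,0,0,0]]' 1
python3 -m jog '[[0,0,0,0,0,-1],[0,0,0,0,0,-1],[0,0,0,0,0,-1],[0,0,0,0,0,-1],[0,0,0,0,0,-1],[0,0,0,0,0,-1],[0,0,0,0,0,-1],[0,0,0,0,0,-1],[0,0,0,0,0,-1],[0,0,0,0,0,-0.1],[0,0,0,0,0,0]]'
python3 - <<'E'
from h import *
im,P,o=wrist(); print(o['t'],o['eef_pos'],o['tcp_rot'].round(3),o['joint_pos'].round(2),o['ft_force'].round(2))
np.savez('w1',**P)
cv2.imwrite('pics/w1.png',im[:,:,::-1])
E
```

```text
t: 1.7
eef_pos: [0.4743, -0.3148, 0.231]
tcp_rot: [[0.924, 0.382, -0.0], [0.382, -0.924, 0.0], [-0.0, -0.001, -1.0]]
ft_force: [0.3, 0.2, 0.3]
gripper_width: 0.0855
grasp_force: 0.0
t: 2.8
eef_pos: [0.4737, -0.3162, 0.2311]
tcp_rot: [[0.377, 0.926, -0.0], [0.926, -0.377, 0.0], [0.0, -0.0, -1.0]]
ft_force: [-0.6, 0.9, -0.7]
gripper_width: 0.0853
grasp_force: 0.0
2.8 [ 0.47368292 -0.3161656   0.23107399] [[ 0.377  0.926 -0.   ]
 [ 0.926 -0.377  0.   ]
 [ 0.    -0.    -1.   ]] [ 0.67  0.42 -0.25  1.95  0.14  0.79 -0.05] [-0.62  0.93 -0.71]
```

View pics/w1.png

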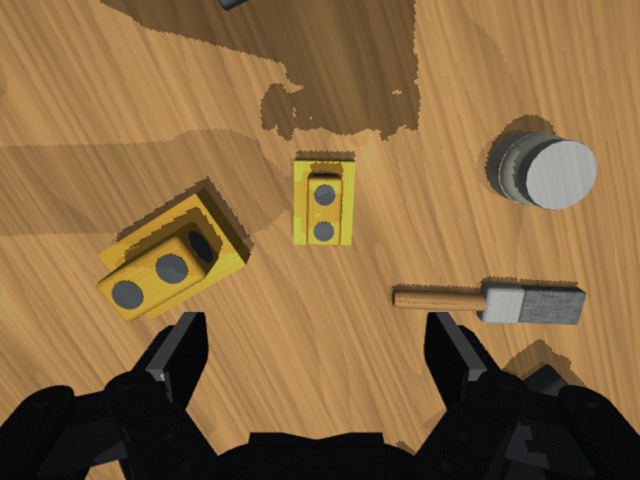

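The wrist view shows the small block below, nearly aligned with the fingers. Its boss top corners are (309,176), (343,176), (341,244), (307,244).

```bash
python3 - <<'E'
from h import *
P=dict(np.load('w1.npz'))
c=np.array([at(P,q,.06) for q in((309,176),(343,176),(341,244),(307,244))]);print(c,c.mean(0))
for d in (c[0]-c[3],c[1]-c[2]): print(np.degrees(np.arctan2(d[1],d[0])),np.linalg.norm(d))
dots=[at(P,q,.06) for q in((324.5,195),(323.5,232))];d=dots[0]-dots[1];print(np.mean(dots,0),np.degrees(np.arctan2(d[1],d[0])))
f=np.array([at(P,q,.025) for q in((294,160),(355,160),(352,245),(294,245))]);print(f.mean(0))
for d in (f[0]-f[3],f[1]-f[2]): print(np.degrees(np.arctan2(d[1],d[0])),np.linalg.norm(d))
m=c.mean(0);R=manip.get_obs()['tcp_rot'];print(R.T@(m-manip.get_obs()['eef_pos']), 'tool x ang',np.degrees(np.arctan2(R[1,0],R[0,0])))
E
```

```text
[[ 0.48128714 -0.28378739  0.06      ]
 [ 0.50736461 -0.29441229  0.06      ]
 [ 0.48453158 -0.34933513  0.06      ]
 [ 0.45690246 -0.33808366  0.06      ]] [ 0.48252145 -0.31640462  0.06      ]
65.81495644534017 0.059520564118296475
67.42591716215748 0.05947995910500422
[ 0.48083353 -0.31837997  0.06      ] 66.71048471866519
[ 0.48146878 -0.31797126  0.025     ]
66.79356149122486 0.08166017732685554
67.62989853398642 0.08163509798124048
[0.00304058 0.00824265 0.17110574] tool x ang 67.81306081071943
```

```bash
python3 -m jog '[[0.1,0.38,1,0,0,0.16],[0,0,1,0,0,0],[0,0,1,0,0,0],[0,0,1,0,0,0],[0,0,1,0,0,0],[0,0,1,0,0,0],[0,0,1,0,0,0],[0,0,1,0,0,0],[0,0,1,0,0,0],[0,0,0.8,0,0,0],[0,0,0,0,0,0]]' 0.4
python3 -m jog '[[0,0,0,0,0,0],[0,0,0,0,0,0],[0,0,0,0,0,0],[0,0,0,0,0,0],[0,0,0,0,0,0],[0,0,0,0,0,0]]' -1
```

```text
t: 3.95
eef_pos: [0.4808, -0.3165, 0.0334]
tcp_rot: [[0.389, 0.921, -0.003], [0.921, -0.389, 0.001], [0.0, -0.003, -1.0]]
ft_force: [-0.5, -0.6, 1.3]
gripper_width: 0.0597
grasp_force: 0.0
t: 4.55
eef_pos: [0.4819, -0.3173, 0.0363]
tcp_rot: [[0.389, 0.921, 0.001], [0.921, -0.389, -0.001], [-0.0, 0.001, -1.0]]
ft_force: [-2.2, 1.6, 6.8]
gripper_width: 0.0291
grasp_force: 60.7
```

```bash
python3 -m jog '[[0,0,-0.5,0,0,0],[0,0,-1,0,0,0],[0,0,-1,0,0,0],[0.95,0.16,-0.6,0,0,0],[0.95,0.16,-0.6,0,0,0],[0.95,0.16,-0.6,0,0,0],[0.95,0.16,-0.6,0,0,0],[0.95,0.16,-0.6,0,0,0],[0.95,0.16,-0.6,0,0,0],[0.95,0.16,-0.6,0,0,0],[0.95,0.16,-0.6,0,0,0],[0.95,0.16,-0.6,0,0,0],[0,0,0,0,0,-1],[0,0,0,0,0,-1],[0,0,0,0,0,-1],[0,0,0,0,0,-1],[0,0,0,0,0,-0.6],[0,0,0,0,0,0]]'
python3 - <<'E'
from h import *
im,P,o=wrist(); print(o['t'],o['eef_pos'],o['tcp_rot'].round(3),o['joint_pos'].round(2),o['ft_force'].round(2),o['gripper_width'])
np.savez('w2',**P)
cv2.imwrite('pics/w2.png',im[:,:,::-1])
E
```

```text
t: 6.35
eef_pos: [0.5746, -0.1705, 0.1935]
tcp_rot: [[-0.003, 1.0, -0.0], [1.0, 0.003, 0.0], [0.0, -0.0, -1.0]]
ft_force: [-0.5, 0.9, -5.2]
gripper_width: 0.0287
grasp_force: 60.4
6.35 [ 0.57460725 -0.17046395  0.19353466] [[-0.003  1.    -0.   ]
 [ 1.     0.003  0.   ]
 [ 0.    -0.    -1.   ]] [ 0.41  0.51 -0.32  1.92  0.23  0.75 -0.03] [-0.52  0.88 -5.21] 0.02874565452874846
```

View pics/w2.png

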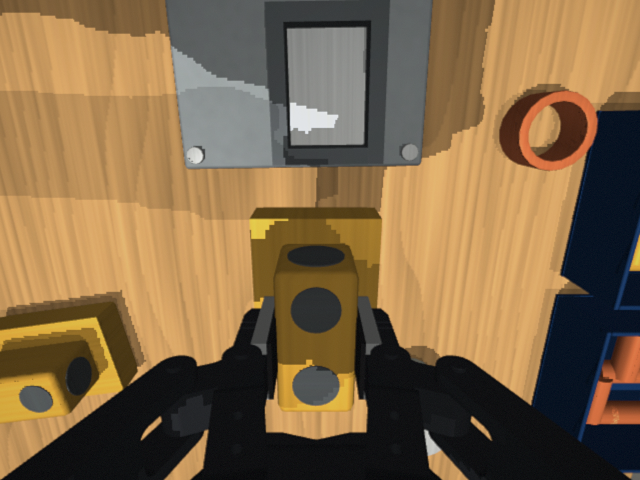

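```bash
python3 - <<'E'
import cv2
a=cv2.imread('pics/w2.png')
cv2.imwrite('pics/w2c.png',cv2.resize(a[0:300,235:415],None,fx=2,fy=2,interpolation=cv2.INTER_CUBIC))
b=cv2.resize(a[0:175,240:420],None,fx=4,fy=3.4,interpolation=cv2.INTER_CUBIC)
cv2.imwrite('pics/w2c.png',b)
E
```

```text
(no output)
```

View pics/w2c.png

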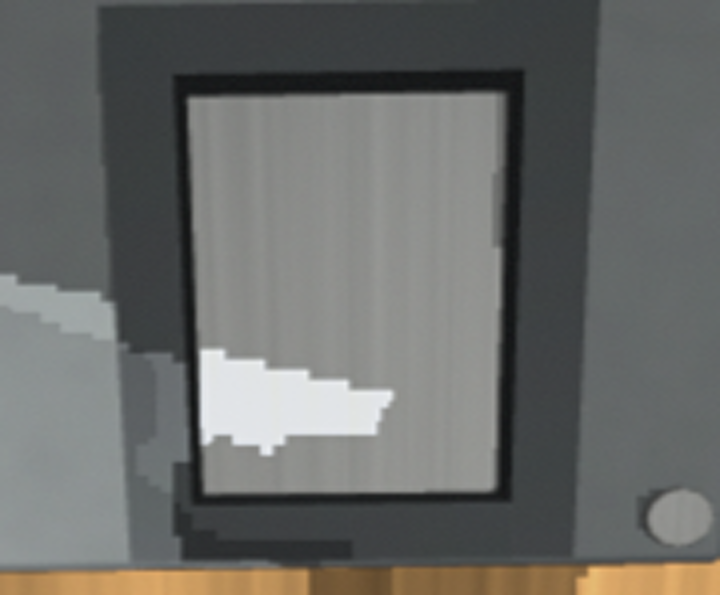

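```bash
python3 - <<'E'
from h import *
P=dict(np.load('w2.npz')); o=manip.get_obs(); R=o['tcp_rot']; t=o['eef_pos']
f=lambda u,v,z:at(P,(240+u/4-.4,v/3.4-.35),z)
for nm,Q in(('in',((174,76),(524,70),(511,500),(193,502))),('out',((99,8),(600,0),(576,557),(130,560)))):
    c=np.array([f(*q,.05) for q in Q]); m=c.mean(0); print(nm,c.round(4)[:,:2],m)
    print([np.linalg.norm(c[i]-c[(i+1)%4]).round(4) for i in range(4)])
    for d in (c[0]-c[3],c[1]-c[2],(c[0]-c[1])@np.array([[0,1,0],[-1,0,0],[0,0,1]])*-1): print(np.degrees(np.arctan2(d[1],d[0])))
a=at(P,(251,219),t[2]-.0113);b=at(P,(380.5,219),t[2]-.0113);print('flange front',a,b,(a+b)/2-t)
for q in((316,310),(315,384)): print('dot',at(P,q,t[2]+.0237)-t)
print('toolx',np.degrees(np.arctan2(R[1,0],R[0,0])))
E
```

```text
in [[ 0.5526 -0.0308]
 [ 0.6112 -0.0296]
 [ 0.6128 -0.112 ]
 [ 0.5542 -0.1126]] [ 0.58269608 -0.07123334  0.05      ]
[np.float64(0.0586), np.float64(0.0824), np.float64(0.0587), np.float64(0.0818)]
91.09035709933015
91.11397191024669
91.19327653108688
out [[ 0.5405 -0.0191]
 [ 0.6232 -0.0175]
 [ 0.6255 -0.1241]
 [ 0.5421 -0.1251]] [ 0.582823  -0.0714698  0.05     ]
[np.float64(0.0827), np.float64(0.1066), np.float64(0.0834), np.float64(0.1059)]
90.88359083834592
91.26972346164891
91.10740894100114
flange front [ 0.54762377 -0.13195445  0.18218678] [ 0.60221019 -0.13176938  0.18218678] [ 0.00027914  0.0386326  -0.0113    ]
dot [0.00047554 0.01477642 0.0237    ]
dot [ 0.00020265 -0.01667284  0.0237    ]
toolx 90.07139413129843
```

```bash
python3 -m jog '[[1,0.08,0.5,0,0,-0.21],[1,0.08,0.5,0,0,0],[1,0.08,0.5,0,0,0],[1,0.08,0.5,0,0,0],[1,0.08,0.5,0,0,0],[0,0,1,0,0,0],[0,0,1,0,0,0],[0,0,0.4,0,0,0],[0,0,0,0,0,0],[0,0,0,0,0,0]]'
python3 - <<'E'
from h import *
im,P,o=wrist(); print(o['t'],o['eef_pos'],o['tcp_rot'].round(3),o['ft_force'].round(2))
np.savez('w3',**P)
cv2.imwrite('pics/w3.png',cv2.resize(im[120:420,170:470,::-1],None,fx=2,fy=2,interpolation=cv2.INTER_CUBIC))
E
```

```text
t: 7.4
eef_pos: [0.5813, -0.0707, 0.0958]
tcp_rot: [[-0.02, 1.0, 0.0], [1.0, 0.02, -0.0], [-0.0, 0.0, -1.0]]
ft_force: [0.6, 0.1, -4.1]
gripper_width: 0.0292
grasp_force: 60.1
7.4 [ 0.58133585 -0.07066704  0.09581826] [[-0.02  1.    0.  ]
 [ 1.    0.02 -0.  ]
 [-0.    0.   -1.  ]] [ 0.65  0.14 -4.14]
```

View pics/w3.png

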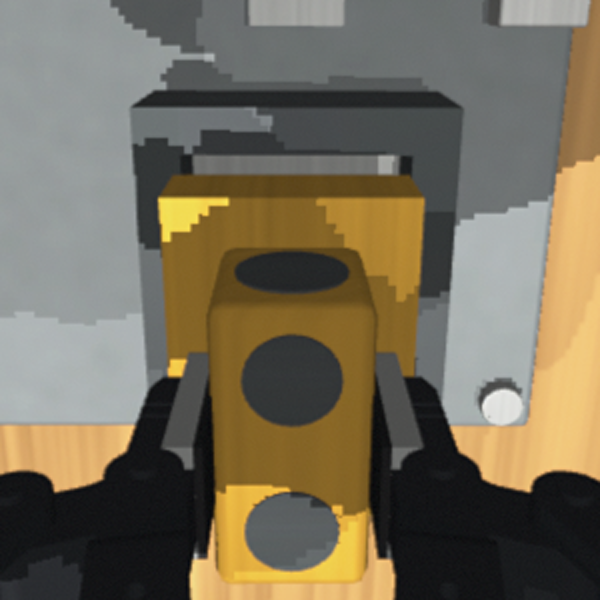

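```bash
python3 - <<'E'
from h import *
P=dict(np.load('w3.npz')); t=manip.get_obs()['eef_pos']
f=lambda u,v,z:at(P,(170+u/2-.25,120+v/2-.25),z)
A=f(131,108,.05),f(462,108,.05);B=f(183,154,.05),f(410,155,.05);F=f(159,197,t[2]-.0113),f(424,197,t[2]-.0113)
for n,q in(('outer',A),('mouth',B),('flange',F)): print(n,q[0].round(4),q[1].round(4),((q[0]+q[1])/2).round(4),np.degrees(np.arctan2(*(q[1]-q[0])[1::-1])))
E
```

```text
outer [ 0.5407 -0.0189  0.05  ] [ 0.6229 -0.0172  0.05  ] [ 0.5818 -0.0181  0.05  ] 1.1577728260804019
mouth [ 0.5534 -0.0302  0.05  ] [ 0.6108 -0.0293  0.05  ] [ 0.5821 -0.0298  0.05  ] 0.9015653663496099
flange [ 0.553  -0.0322  0.0848] [ 0.6087 -0.0311  0.0848] [ 0.5809 -0.0317  0.0848] 1.1574826804733556
```

```bash
python3 -m jog '[[0.01,0.05,0.1,0,0,0],[0,0,0.3,0,0,0],[0,0,0.3,0,0,0],[0,0,0.2,0,0,0],[0,0,0,0,0,0]]'
python3 -m jog '[[0,0,0.2,0,0,0],[0,0,0.2,0,0,0],[0,0,0,0,0,0]]'
```

```text
t: 7.95
eef_pos: [0.5814, -0.0704, 0.0764]
tcp_rot: [[-0.021, 1.0, -0.001], [1.0, 0.021, 0.0], [0.0, -0.001, -1.0]]
ft_force: [-0.3, 0.6, -4.4]
gripper_width: 0.0287
grasp_force: 60.3
t: 8.25
eef_pos: [0.5821, -0.0704, 0.0691]
tcp_rot: [[-0.021, 1.0, 0.0], [1.0, 0.021, -0.0], [-0.0, 0.0, -1.0]]
ft_force: [-0.3, 0.8, -4.9]
gripper_width: 0.0289
grasp_force: 60.3
```

```bash
python3 -m jog '[[0,0,0.1,0,0,0],[0,0,0.1,0,0,0],[0,0,0,0,0,0]]'; python3 -m jog '[[0,0,0.1,0,0,0],[0,0,0,0,0,0]]'
```

```text
t: 8.55
eef_pos: [0.582, -0.0703, 0.0652]
tcp_rot: [[-0.021, 1.0, 0.0], [1.0, 0.021, 0.0], [0.0, 0.0, -1.0]]
ft_force: [-0.7, 0.6, 0.9]
gripper_width: 0.029
grasp_force: 61.0
t: 8.75
eef_pos: [0.582, -0.0704, 0.0631]
tcp_rot: [[-0.021, 1.0, 0.0], [1.0, 0.021, 0.0], [0.0, 0.0, -1.0]]
ft_force: [-1.0, -0.2, 0.2]
gripper_width: 0.029
grasp_force: 61.0
```

```bash
python3 -m jog '[[0,0,0.1,0,0,0],[0,0,0,0,0,0]]'; python3 -m jog '[[0,0,0.1,0,0,0],[0,0,0,0,0,0]]'; python3 -m jog '[[0,0,0.1,0,0,0],[0,0,0,0,0,0]]'
```

```text
t: 8.95
eef_pos: [0.582, -0.0704, 0.0613]
tcp_rot: [[-0.021, 1.0, 0.0], [1.0, 0.021, -0.0], [-0.0, 0.0, -1.0]]
ft_force: [-1.7, 0.4, 4.3]
gripper_width: 0.0288
grasp_force: 61.3
t: 9.15
eef_pos: [0.582, -0.0704, 0.0611]
tcp_rot: [[-0.021, 1.0, 0.001], [1.0, 0.021, -0.001], [-0.001, 0.001, -1.0]]
ft_force: [-7.2, 0.3, 26.8]
gripper_width: 0.0291
grasp_force: 64.4
t: 9.35
eef_pos: [0.582, -0.0704, 0.061]
tcp_rot: [[-0.021, 1.0, 0.002], [1.0, 0.021, -0.002], [-0.002, 0.002, -1.0]]
ft_force: [-12.7, 2.0, 49.7]
gripper_width: 0.0286
grasp_force: 67.3
```

```bash
python3 -m jog '[[0,0,-0.2,0,0,0],[0,0,0,0,0,0]]'; python3 -m jog '[[0,0,0,0,0,0],[0,0,0,0,0,0],[0,0,0,0,0,0]]' 0.1;  python3 -m jog '[[0,0,-0.5,0,0,0],[0,0,-1,0,0,0],[0,0,-1,0,0,0],[0,0,-1,0,0,0],[0,0,-1,0,0,0],[0,0,-1,0,0,0],[0.5,0,-1,0,0,0],[1,0,-0.5,0,0,0],[1,-0.2,0,0,0,0],[1,-0.2,0,0,0,0],[0,0,0,0,0,0],[0,0,0,0,0,0]]'
python3 - <<'E'
from h import *
im,P,o=wrist(); print(o['t'],o['eef_pos'],o['tcp_rot'].round(3),o['ft_force'].round(2))
np.savez('w4',**P)
cv2.imwrite('pics/w4.png',im[:,:,::-1])
E
```

```text
t: 9.55
eef_pos: [0.5821, -0.0705, 0.0615]
tcp_rot: [[-0.021, 1.0, 0.001], [1.0, 0.021, -0.0], [-0.0, 0.001, -1.0]]
ft_force: [0.7, 0.1, -5.3]
gripper_width: 0.0289
grasp_force: 60.4
t: 9.85
eef_pos: [0.5819, -0.0704, 0.0608]
tcp_rot: [[-0.021, 1.0, -0.0], [1.0, 0.021, 0.0], [0.0, -0.0, -1.0]]
ft_force: [0.5, -0.1, 0.2]
gripper_width: 0.0466
grasp_force: 0.0
t: 11.05
eef_pos: [0.5722, 0.0005, 0.2013]
tcp_rot: [[-0.023, 1.0, -0.0], [1.0, 0.023, -0.0], [-0.0, -0.0, -1.0]]
ft_force: [-0.2, -0.2, 0.4]
gripper_width: 0.0472
grasp_force: 0.0
11.05 [5.72242619e-01 5.10456040e-04 2.01276561e-01] [[-0.023  1.    -0.   ]
 [ 1.     0.023 -0.   ]
 [-0.    -0.    -1.   ]] [-0.21 -0.2   0.44]
```

View pics/w4.png

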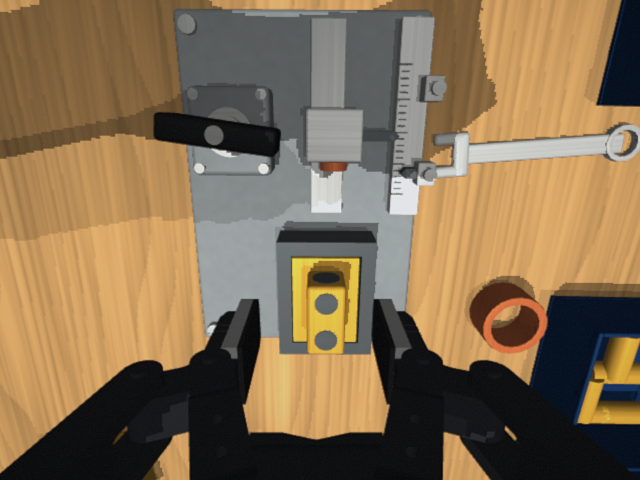

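```bash
python3 - <<'E'
from h import *
a=cv2.imread('pics/w4.png'); P=dict(np.load('w4.npz'))
A=cv2.resize(a[90:190,370:450],None,fx=6,fy=6,interpolation=cv2.INTER_CUBIC) #480x600
B=cv2.resize(a[225:360,270:385][:, :80*115//80],(320,376),interpolation=cv2.INTER_CUBIC)
K=cv2.resize(a[95:165,145:290],(320,154),interpolation=cv2.INTER_CUBIC)
o=np.zeros((600,800,3),np.uint8);o[:,:480]=A;o[:376,480:]=B;o[380:534,480:]=K
cv2.imwrite('pics/w4c.png',o)
d=[at(P,q,.085) for q in((326,303.5),(325.5,340))];print('sep',np.linalg.norm(d[0]-d[1]),np.mean(d,0))
P2=dict(np.load('w2.npz'));e=[at(P2,q,.1935+.0237) for q in((316,310),(315,384.5))];print(np.linalg.norm(e[0]-e[1]))
P1=dict(np.load('w1.npz'));e=[at(P1,q,.06) for q in((324.5,195),(323.5,232))];print(np.linalg.norm(e[0]-e[1]))
E
```

```text
sep 0.03214141087068883 [ 0.58202549 -0.07155068  0.085     ]
0.0316751522550287
0.03254509000258291
```

View pics/w4c.png

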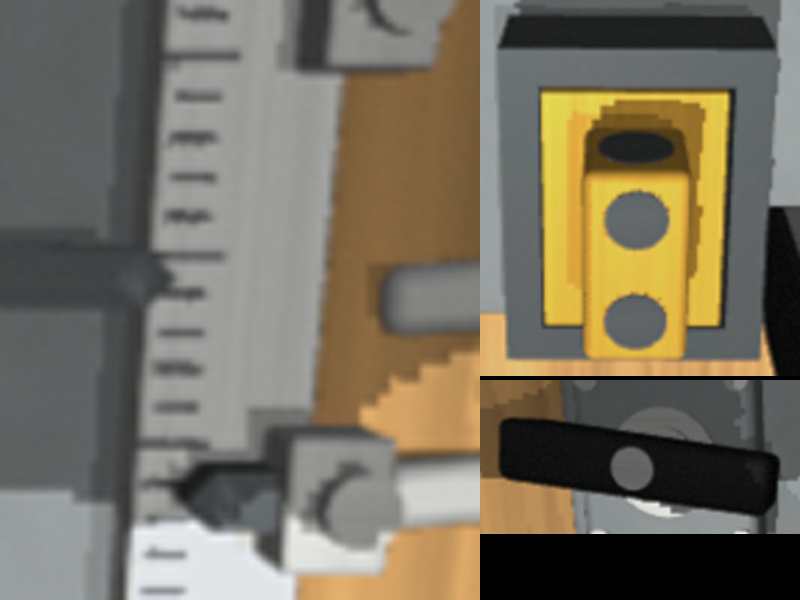

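The flange shows flush in the mouth with no step visible. The pointer tip is at (398.3,135.8) and the tooth tip at (399.2,170.3). The knob hub is at (213.9,135).

```bash
python3 - <<'E'
from h import *
P=dict(np.load('w4.npz'))
p=at(P,(398.3,135.8),.035);m=at(P,(399.2,170.3),.035)
y=np.radians(1.1);J=np.array([[np.cos(y),-np.sin(y)],[np.sin(y),np.cos(y)]])
n=np.array([.5827,-.0715]);c=n-J@[.02,-.085]
print('jig',c,'ptr jig',J.T@(p[:2]-c),'mark',J.T@(m[:2]-c))
print('axis nominal',c+J@[-.055,.055],'hub img',at(P,(213.9,135),.091))
k=lambda u,v:at(P,(145+(u-480)/2.207,95+(v-380)/2.2),.091)
# top face corners
q=[k(503,419),k(777,455),k(768,516),k(503,476)]
for a in q: print(J.T@(a[:2]-c))
v=(q[1]+q[2]-q[0]-q[3])/2; print('bar len',np.linalg.norm(v),'angle in jig',np.degrees(np.arctan2(*(J.T@v[:2])[::-1])))
E
```

```text
jig [0.5610719  0.01310039] ptr jig [0.07615899 0.0524587 ] mark [0.07883566 0.02545082]
axis nominal [0.50502618 0.06703439] hub img [0.50526182 0.06718118 0.091     ]
[-0.09079141  0.06863922]
[-0.01223978  0.05896662]
[-0.0153784   0.04146101]
[-0.0928417  0.0527259]
bar len 0.07870679289376092 angle in jig -7.643532357355801
```

```bash
python3 -m jog '[[0.85,-0.82,0,0,0,0],[0.85,-0.82,0,0,0,0],[0.85,-0.82,0,0,0,-1],[0,0,0,0,0,-1],[0,0,0,0,0,-1],[0,0,0,0,0,-1],[0,0,0,0,0,-1],[0,0,0,0,0,-1],[0,0,0,0,0,-1],[0,0,0,0,0,-1],[0,0,0,0,0,-1],[0,0,0,0,0,-1],[0,0,0,0,0,-1],[0,0,0,0,0,-1],[0,0,0,0,0,-1],[0,0,0,0,0,-1],[0,0,0,0,0,-1],[0,0,0,0,0,-1],[0,0,0,0,0,-0.97]]'
python3 -m jog '[[0,0,0,0,0,0]]'
python3 - <<'E'
from h import *
o=manip.get_obs();R=o['tcp_rot'];print(o['joint_pos'].round(2),R.T@(np.array([.5051,.0671,.057])-o['eef_pos'])/.02, 'tooly',np.degrees(np.arctan2(R[1,1],R[0,1])),'want',90-7.6+1.1)
E
```

```text
t: 13.0
eef_pos: [0.5224, 0.0484, 0.201]
tcp_rot: [[-0.998, 0.067, -0.0], [0.067, 0.998, -0.0], [0.0, -0.0, -1.0]]
ft_force: [0.3, -0.0, -0.5]
gripper_width: 0.0471
grasp_force: 0.0
t: 13.1
eef_pos: [0.5223, 0.0484, 0.2009]
tcp_rot: [[-0.998, 0.069, -0.001], [0.069, 0.998, -0.0], [0.001, -0.0, -1.0]]
ft_force: [0.3, -0.3, -0.5]
gripper_width: 0.0468
grasp_force: 0.0
[ 0.34  0.49 -0.75  2.05  0.48  0.77  0.79] [0.92059301 0.87524432 7.19662653] tooly 86.01915245840252 want 83.5
```

```bash
python3 -m jog '[[0.92,0.88,0,0,0,0.5],[0,0,0.2,0,0,0],[0,0,1,0,0,0],[0,0,1,0,0,0],[0,0,1,0,0,0],[0,0,1,0,0,0],[0,0,0.5,0,0,0],[0,0,0,0,0,0]]'
python3 - <<'E'
from h import *
o=manip.get_obs();R=o['tcp_rot'];print(o['joint_pos'].round(2),R.T@(np.array([.5051,.0671,.057])-o['eef_pos'])/.02, 'tooly',np.degrees(np.arctan2(R[1,1],R[0,1])),'want',90-7.6+1.1)
E
```

```text
t: 13.9
eef_pos: [0.5046, 0.0678, 0.1062]
tcp_rot: [[-0.994, 0.113, -0.002], [0.113, 0.994, -0.001], [0.002, -0.001, -1.0]]
ft_force: [-0.3, -0.2, 0.4]
gripper_width: 0.0471
grasp_force: 0.0
[ 0.17  0.6  -0.6   2.17  0.65  0.56  0.54] [-0.03190964 -0.03166375  2.45888014] tooly 83.49689176460603 want 83.5
```

```bash
python3 -m jog '[[-0.03,-0.03,1,0,0,0],[0,0,0.9,0,0,0],[0,0,0.5,0,0,0],[0,0,0,0,0,0]]'
python3 -m jog '[[0,0,0,0,0,0],[0,0,0,0,0,0],[0,0,0,0,0,0],[0,0,0,0,0,0]]' -1
python3 -m jog '[[0,0,0,0,0,0.6],[0,0,0,0,0,0.6],[0,0,0,0,0,0.6],[0,0,0,0,0,0.6],[0,0,0,0,0,0.6],[0,0,0,0,0,0.6],[0,0,0,0,0,0.6],[0,0,0,0,0,0.6],[0,0,0,0,0,0.6],[0,0,0,0,0,0.6],[0,0,0,0,0,0]]'
python3 - <<'E'
from h import *
o=manip.get_obs();R=o['tcp_rot'];print(o['joint_pos'].round(2),'tooly',np.degrees(np.arctan2(R[1,1],R[0,1])),o['torque'])
E
```

```text
t: 14.3
eef_pos: [0.5055, 0.0675, 0.0589]
tcp_rot: [[-0.994, 0.113, -0.001], [0.113, 0.994, -0.0], [0.001, -0.001, -1.0]]
ft_force: [-0.6, -1.1, 0.0]
gripper_width: 0.047
grasp_force: 0.0
t: 14.7
eef_pos: [0.5061, 0.0676, 0.0602]
tcp_rot: [[-0.994, 0.113, 0.002], [0.113, 0.994, 0.0], [-0.002, 0.0, -1.0]]
ft_force: [-1.0, -0.1, 7.0]
gripper_width: 0.0174
grasp_force: 58.5
t: 15.8
eef_pos: [0.5059, 0.0671, 0.0602]
tcp_rot: [[-0.803, 0.596, 0.001], [0.596, 0.803, -0.001], [-0.001, 0.0, -1.0]]
ft_force: [-0.6, -1.0, 6.8]
gripper_width: 0.0176
grasp_force: 58.9
[ 0.01  0.64 -0.37  2.21  0.6   0.39  0.08] tooly 53.414990210875025 [-0.34042049  0.24825683 -0.13744652]
```

```bash
python3 -m jog '[[0,0,0,0,0,0],[0,0,-0.1,0,0,0],[0,0,0,0,0,0]]' -0.3
python3 -m jog '[[0,0,0,0,0,0],[0,0,0,0,0,0],[0,0,0,0,0,0]]' -1
python3 -m jog '[[0,0,0,0,0,0.6],[0,0,0,0,0,0.6],[0,0,0,0,0,0.6],[0,0,0,0,0,0.6],[0,0,0,0,0,0.6],[0,0,0,0,0,0.6],[0,0,0,0,0,0.6],[0,0,0,0,0,0.6],[0,0,0,0,0,0.6],[0,0,0,0,0,0.6],[0,0,0,0,0,0]]'
python3 -m jog '[[0,0,0,0,0,0],[0,0,0,0,0,0]]' -0.3
python3 -m jog '[[0,0,0,0,0,0],[0,0,0,0,0,0],[0,0,0,0,0,0]]' -1
python3 -m jog '[[0,0,0,0,0,0.5],[0,0,0,0,0,0.5],[0,0,0,0,0,0.5],[0,0,0,0,0,0.5],[0,0,0,0,0,0.5],[0,0,0,0,0,0.5],[0,0,0,0,0,0.5],[0,0,0,0,0,0.5],[0,0,0,0,0,0],[0,0,0,0,0,0]]'
python3 - <<'E'
from h import *
im,P,o=wrist();R=o['tcp_rot'];print(o['joint_pos'].round(2),'tooly',np.degrees(np.arctan2(R[1,1],R[0,1])),o['torque'])
np.savez('w5',**P);cv2.imwrite('pics/w5.png',im[:,:,::-1])
p=np.array([[.5610719,.01310039]]);y=np.radians(1.1);J=np.array([[np.cos(y),-np.sin(y)],[np.sin(y),np.cos(y)]])
print(proj(P,[*(p[0]+J@[.0788,.0255]),.035]))
E
```

```text
t: 16.1
eef_pos: [0.5058, 0.0676, 0.0616]
tcp_rot: [[-0.804, 0.594, 0.0], [0.594, 0.804, 0.0], [-0.0, 0.0, -1.0]]
ft_force: [0.7, -0.4, 0.9]
gripper_width: 0.0301
grasp_force: 0.0
t: 16.4
eef_pos: [0.5055, 0.0673, 0.0615]
tcp_rot: [[-0.804, 0.594, 0.0], [0.594, 0.804, -0.0], [-0.0, -0.0, -1.0]]
ft_force: [-1.3, -1.2, 5.0]
gripper_width: 0.0171
grasp_force: 58.4
t: 17.5
eef_pos: [0.5052, 0.0671, 0.0615]
tcp_rot: [[-0.398, 0.918, -0.0], [0.918, 0.398, -0.001], [-0.001, -0.001, -1.0]]
ft_force: [-1.1, -2.0, 6.6]
gripper_width: 0.0172
grasp_force: 58.5
t: 17.7
eef_pos: [0.5056, 0.0677, 0.0612]
tcp_rot: [[-0.4, 0.917, 0.0], [0.917, 0.4, 0.0], [0.0, 0.0, -1.0]]
ft_force: [-0.3, -0.4, -0.0]
gripper_width: 0.03
grasp_force: 0.0
t: 18.0
eef_pos: [0.5051, 0.0674, 0.0614]
tcp_rot: [[-0.4, 0.917, -0.001], [0.917, 0.4, -0.0], [-0.0, -0.001, -1.0]]
ft_force: [-1.9, -0.2, 4.8]
gripper_width: 0.0176
grasp_force: 58.6
t: 19.0
eef_pos: [0.505, 0.0674, 0.0614]
tcp_rot: [[-0.062, 0.998, -0.001], [0.998, 0.062, -0.0], [-0.0, -0.001, -1.0]]
ft_force: [-2.3, -0.7, 5.5]
gripper_width: 0.0172
grasp_force: 58.8
[-0.14  0.62 -0.15  2.21  0.28  0.32 -0.47] tooly 3.530016700404206 [-0.12716143  0.45054354 -0.13110192]
[569.65759981 349.43991043]
```

```bash
python3 -m jog '[[0,0,0,0,0,0.6],[0,0,0,0,0,0.6],[0,0,0,0,0,0],[0,0,0,0,0,0]]'
python3 -m jog '[[0,0,0,0,0,0],[0,0,0,0,0,0]]' -0.1
python3 -m jog '[[0,0,-1,0,0,0],[0,0,-1,0,0,0],[0,0,-1,0,0,0],[0,0.5,-1,0,0,0],[0,1,-1,0,0,0],[-0.8,1,-0.5,0,0,0],[-1,1,0,0,0,0],[-1,0.5,0,0,0,0],[-1,0,0,0,0,0],[0,0,0,0,0,0],[0,0,0,0,0,0]]'
python3 - <<'E'
from h import *
im,P,o=wrist();R=o['tcp_rot'];print(o['joint_pos'].round(2),'tooly',np.degrees(np.arctan2(R[1,1],R[0,1])),o['eef_pos'])
np.savez('w6',**P);cv2.imwrite('pics/w6.png',im[:,:,::-1])
p=np.array([.5610719,.01310039]);y=np.radians(1.1);J=np.array([[np.cos(y),-np.sin(y)],[np.sin(y),np.cos(y)]])
u,v=proj(P,[*(p+J@[.0775,.0255]),.035]);print(u,v)
x0,y0=int(u)-50,int(v)-37
print(x0,y0)
cv2.imwrite('pics/w6c.png',cv2.resize(im[y0:y0+75,x0:x0+100,::-1],None,fx=8,fy=8,interpolation=cv2.INTER_CUBIC))
E
```

```text
t: 19.45
eef_pos: [0.5049, 0.0674, 0.0613]
tcp_rot: [[0.043, 0.999, -0.001], [0.999, -0.043, -0.0], [-0.0, -0.001, -1.0]]
ft_force: [-2.5, -1.1, 5.7]
gripper_width: 0.0173
grasp_force: 58.8
t: 19.65
eef_pos: [0.5058, 0.0677, 0.0612]
tcp_rot: [[0.043, 0.999, 0.0], [0.999, -0.043, 0.0], [0.0, 0.0, -1.0]]
ft_force: [0.1, 0.6, 0.6]
gripper_width: 0.0386
grasp_force: 0.0
t: 20.75
eef_pos: [0.5821, -0.0118, 0.1711]
tcp_rot: [[0.044, 0.999, -0.0], [0.999, -0.044, 0.0], [0.0, -0.0, -1.0]]
ft_force: [-0.3, -0.4, 0.3]
gripper_width: 0.0381
grasp_force: 0.0
[ 0.07  0.51 -0.22  1.98  0.17  0.67 -0.29] tooly -2.497229512410945 [ 0.58214816 -0.01175602  0.17109118]
389.44783472451155 153.45445965557937
339 116
```

View pics/w6c.png

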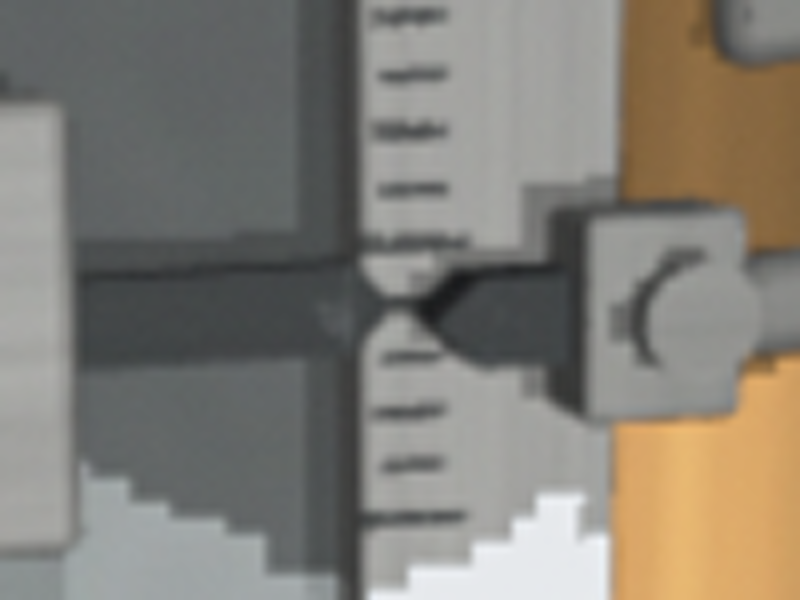

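The pointer (388,303) and tooth (415,310) nearly meet. Allowing for the image tilt, the pointer is still about 1 mm towards +y. I'll put the camera square above the tips and lower to measure that with code.

```bash
python3 -m jog '[[0,0,0,0,0,-0.72],[-0.5,1,0.5,0,0,0],[-0.5,1,0.5,0,0,0],[-0.5,0.85,0.7,0,0,0],[0,0,0.7,0,0,0],[0,0,0.6,0,0,0],[0,0,0,0,0,0],[0,0,0,0,0,0]]'
python3 - <<'E'
from h import *
im,P,o=wrist();R=o['tcp_rot'];print('tooly',np.degrees(np.arctan2(R[1,1],R[0,1])),o['eef_pos'])
np.savez('w7',**P);cv2.imwrite('pics/w7.png',im[:,:,::-1])
p=np.array([.5610719,.01310039]);y=np.radians(1.1);J=np.array([[np.cos(y),-np.sin(y)],[np.sin(y),np.cos(y)]])
u,v=proj(P,[*(p+J@[.0775,.0255]),.035]);print(u,v)
u,v=int(u),int(v);g=im.mean(2).astype(int)
print('cols',u-20,'..');
for r in range(v-13,v+14): print(r,' '.join(f'{x:3d}' for x in g[r,u-18:u+20]))
E
```

```text
t: 21.6
eef_pos: [0.6392, -0.0396, 0.1112]
tcp_rot: [[-0.021, 1.0, -0.001], [1.0, 0.021, 0.0], [0.0, -0.001, -1.0]]
ft_force: [0.1, -0.3, -0.0]
gripper_width: 0.0384
grasp_force: 0.0
tooly 1.2270554673936156 [ 0.63915122 -0.03963842  0.11122007]
316.2855398281064 116.2683712590682
cols 296 ..
103 107 107 107 107 107 106 107 106  92  84  83  84  84 130 164 172 173 174 172 168 168 170 174 173 173 173 173 174 174 174 174 174 172 174 175 176 175 173
104 106 106 106 107 107 107 107 107  92  85  84  83  83 129 165 174 174 174 171 170 167 172 174 174 174 173 174 175 175 174 175 175 173 173 175 176 175 172
105 106 106 107 107 108 107 108 106  91  85  85  84  84 126 164 167 164 163 162 159 159 169 168 164 163 163 164 166 172 173 174 175 174 173 176 177 176 172
106 101 101 103 103 102 103 106 107  92  84  85  84  83 113 150 136 126 129 124 122 124 149 136 127 127 126 125 128 154 162 167 173 174 174 176 176 175 173
107  84  86  86  86  87  87  98 102  90  86  86  84  82  94 110 102  96 106  98  93  94 109 101  97 106  99  95  96 110 117 139 168 174 175 177 177 176 173
108  81  81  81  81  81  8
[... 2705 characters left out ...]
 155 155 158 160 161 160 157 124  86  74  80  79  73  73  73  74  73  73  74
126 109 109 110 109 110 108 110 107  94  85  85  86  84 131 167 173 139 106  97  96  97  99  98 100  98 102 113 107  86  76  75  74  74  75  76  76  76  76
127 109 109 110 109 109 108 109 109  93  86  86  85  84 130 167 174 141 116 110 111 110 112 112 113 112 114 127 149 128 114 115 115 115 116 117 116 114 114
128 108 109 109 110 109 109 109 108  93  86  86  85  84 131 167 175 175 171 169 168 169 171 173 174 173 173 175 178 175 173 176 176 174 176 178 178 174 172
129 109 108 109 108 109 110 109 108  93  86  86  85  85 131 168 176 177 175 172 171 172 174 176 177 174 176 177 178 177 177 177 177 176 179 181 180 177 175
```

```bash
python3 - <<'E'
from h import *
y=np.radians(1.1)
for n in('w4','w6','w7'):
    P=dict(np.load(n+'.npz'));a=cv2.imread(f'pics/{n}.png');m=(a.max(2)<45).astype(np.uint8)
    k=proj(P,[.5051,.0672,.091]);N,L,S,C=cv2.connectedComponentsWithStats(m)
    x,yy=np.clip(k.astype(int),0,[639,479]);r=L[max(yy-14,0):yy+15,max(x-14,0):x+15];l=np.bincount(r[r>0]).argmax() if (r>0).any() else 0
    print(n,k,S[l] if l else None)
    if not l: continue
    c=cv2.findContours((L==l).astype(np.uint8),0,1)[0];c=max(c,key=len)[:,0,:].astype(float)
    W=np.array([at(P,q,.091)[:2] for q in c])*1000
    rc=cv2.minAreaRect(W.astype(np.float32)); bx=cv2.boxPoints(rc)
    e=max((bx[1]-bx[0],bx[2]-bx[1]),key=np.linalg.norm)
    print(rc,'jig angle',np.degrees(np.arctan2(e[1],e[0]))-1.1)
E
```

```text
w4 [213.64733605 134.96381578] [ 154  112  127   56 3347]
((507.3861083984375, 69.23359680175781), (27.002065658569336, 81.09683227539062), 77.67546081542969) jig angle -13.424543
w6 [172.48158198 124.1568354 ] [ 151   47   58  146 5281]
((510.3354797363281, 67.23746490478516), (77.92708587646484, 25.649091720581055), 87.2831039428711) jig angle 86.18309
w7 [-26.96571387  34.4975289 ] [   0    0   64  141 7759]
((521.0757446289062, 53.66307067871094), (53.09239959716797, 26.8873233795166), 86.74024963378906) jig angle 85.64031
```

In the square-on view the pointer centre is at row 116.0 and the tooth at row 119.0. That is about 1.6 mm to go, or 5° more clockwise. I'll regrip and turn.

```bash
python3 -m jog '[[0,0,-1,0,0,0],[0,0,-1,0,0,0],[0.784,-0.942,0,0,0,0],[0.784,-0.942,0,0,0,0],[0.784,-0.942,0,0,0,0],[0.784,-0.942,0,0,0,0],[0.784,-0.942,0,0,0,0],[0.784,-0.942,0,0,0,0],[0.784,-0.942,0,0,0,0],[0,0,0,0,0,0.75],[0,0,0,0,0,0],[0,0,0,0,0,0]]'
python3 - <<'E'
from h import *
o=manip.get_obs();R=o['tcp_rot'];print(R.T@(np.array([.5051,.0674,.0612])-o['eef_pos'])/.02, 'tooly',np.degrees(np.arctan2(R[1,1],R[0,1])))
E
```

```text
t: 22.85
eef_pos: [0.5063, 0.0665, 0.152]
tcp_rot: [[0.044, 0.999, 0.002], [0.999, -0.044, 0.0], [0.0, 0.002, -1.0]]
ft_force: [-0.5, -0.2, 0.4]
gripper_width: 0.0383
grasp_force: 0.0
[ 0.04183413 -0.06714434  4.53802695] tooly -2.503263738024095
```

```bash
python3 -m jog '[[0.04,-0.06,1,0,0,0],[0,0,1,0,0,0],[0,0,1,0,0,0],[0,0,1,0,0,0],[0,0,0.5,0,0,0],[0,0,0,0,0,0]]'
python3 -m jog '[[0,0,0,0,0,0],[0,0,0,0,0,0],[0,0,0,0,0,0]]' -1
python3 -m jog '[[0,0,0,0,0,0.5],[0,0,0,0,0,0.52],[0,0,0,0,0,0],[0,0,0,0,0,0]]'
python3 -m jog '[[0,0,0,0,0,0],[0,0,0,0,0,0]]' -0.1
python3 -m jog '[[0,0,-1,0,0,0],[0,0,-1,0,0,0],[0,0,-1,0,0,0],[0,0,-1,0,0,0],[0,0,-0.5,0,0,-0.8],[-0.784,0.942,0,0,0,-0.97],[-0.784,0.942,0,0,0,0],[-0.784,0.942,0,0,0,0],[-0.784,0.942,0,0,0,0],[-0.784,0.942,0,0,0,0],[-0.784,0.942,0,0,0,0],[-0.784,0.942,0,0,0,0],[0,0,1,0,0,0],[0,0,1,0,0,0],[0,0,0,0,0,0],[0,0,0,0,0,0]]'
cat > m.py <<'E'
from h import *
im,P,o=wrist();R=o['tcp_rot'];print('tooly',np.degrees(np.arctan2(R[1,1],R[0,1])),o['eef_pos'])
cv2.imwrite('pics/w8.png',im[:,:,::-1])
p=np.array([.5610719,.01310039]);y=np.radians(1.1);J=np.array([[np.cos(y),-np.sin(y)],[np.sin(y),np.cos(y)]])
u,v=proj(P,[*(p+J@[.0775,.0255]),.035]);print(u,v)
u,v=int(round(u)),int(round(v));g=im.mean(2).astype(int)
for r in range(v-11,v+14): print(r,' '.join(f'{x:3d}' for x in g[r,u-12:u+16]))
E
python3 m.py
```

```text
t: 23.45
eef_pos: [0.5043, 0.067, 0.0603]
tcp_rot: [[0.045, 0.999, -0.002], [0.999, -0.045, -0.0], [-0.001, -0.002, -1.0]]
ft_force: [-0.3, -0.1, 0.6]
gripper_width: 0.038
grasp_force: 0.0
t: 23.75
eef_pos: [0.5049, 0.0672, 0.0621]
tcp_rot: [[0.046, 0.999, 0.001], [0.999, -0.046, 0.0], [0.0, 0.001, -1.0]]
ft_force: [-0.3, 0.3, 2.5]
gripper_width: 0.0172
grasp_force: 59.2
t: 24.15
eef_pos: [0.5049, 0.0673, 0.062]
tcp_rot: [[0.136, 0.991, 0.001], [0.991, -0.136, 0.0], [0.0, 0.001, -1.0]]
ft_force: [-1.4, 0.2, 6.9]
gripper_width: 0.0168
grasp_force: 60.0
t: 24.35
eef_pos: [0.5049, 0.0673, 0.0615]
tcp_rot: [[0.135, 0.991, 0.001], [0.991, -0.135, 0.0], [0.0, 0.001, -1.0]]
ft_force: [-0.2, 0.2, -0.7]
gripper_width: 0.0385
grasp_force: 0.0
t: 25.95
eef_pos: [0.6371, -0.0413, 0.1112]
tcp_rot: [[-0.02, 1.0, -0.001], [1.0, 0.02, 0.0], [0.0, -0.001, -1.0]]
ft_force: [0.7, -0.1, -0.7]
gripper_width: 0.0381
grasp_force: 0.0
tooly 1.1375929146455268 [ 0.63712583 -0.04126713  0.11118875]
319.80690733239186 113.19749053720965
102 107  92  85  85  84  87 108 143 160 164 165 170 163 159 160 165 164 16
[... 2125 characters left out ...]
  74
121  78  83  76  72  74  80 111 153 172 176 175 174 172 169 172 175 176 172 145 104  77  72  72  72  79  77  73  74
122  76  86  77  74  78  86 113 152 172 171 162 157 157 155 158 161 161 162 158 124  92  77  72  71  77  75  73  74
123  75  79  76  79  83  87 113 153 172 152 115  99  96  97  97  99 101  99  99  97 110 100  87  82  77  74  74  76
124  89  82  81  85  85  88 114 153 171 145 112 101 100  99 101 102 100 102 100 107 145 146 132 126 120 115 115 116
125 108  94  85  86  85  86 113 154 171 162 155 154 153 152 153 157 156 156 155 159 173 177 174 176 177 177 176 177
126 108  93  86  85  85  87 113 152 172 175 175 173 172 170 172 176 175 174 175 176 179 179 176 178 179 178 177 180
```

The pointer is at row 116.1 and the tooth at row 116.0, so they are aligned to about 0.1 mm. I'll retreat and hand in.

```bash
python3 -m jog '[[0,0,-1,0,0,0],[0,0,-1,0,0,0],[0,0,-1,0,0,0],[0,0,-1,0,0,0],[0,0,0,0,0,0],[0,0,0,0,0,0],[0,0,0,0,0,0]]'
python3 -c "
from workcell import manip
print(manip.close_job())"
```

```text
t: 26.7
eef_pos: [0.637, -0.0414, 0.1911]
tcp_rot: [[-0.02, 1.0, -0.0], [1.0, 0.02, -0.0], [-0.0, -0.0, -1.0]]
ft_force: [-0.5, -0.1, 0.1]
gripper_width: 0.0386
grasp_force: 0.0
the job is handed in; nothing more can be done
None
```

I handed the job in at 26.7 s: the smaller brass block is pressed home and looks flush with the rim, and four knob grips brought the pointer to within about 0.1 mm of the tooth in the last wrist picture; I took no final look at the bystanders, and the hand-in returned no verdict.

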